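Show a welded plate's underside to the inspection camera

TASK

Turn the fixture's clamp knob about a quarter turn anticlockwise to draw the sliding jaw off the welded round plate, then pick the plate up by its upright fin and show its flat underside to the inspection camera: centred on the lens, with the underside 120 mm from the glass, the underside square to the lens and the long edge of the fin level. Finish while still holding it there, still in the air; leave the jaw open, do not touch the camera, and do not disturb the other steel pieces on the table.

Things in the scene. Friction and masses are not known exactly. Their poses are not given: they have to be found in the camera images.
- weldment: Welded round plate: bare steel disc 96 mm across, 6 mm thick, with one upright steel fin (70 long, 8 thick, 50 mm high, top edge 56 mm above the underside) across its middle; about 0.56 kg. Starts in the fixture, fin up, turned up to 0.5 rad against the fixture. Origin: centre of the flat underside; x along the fin, y through its thickness, z towards the fin's top edge.
- fin_grip (a point): Point in the middle of the fin's length and thickness, 36 mm above the disc's underside (20 mm below the fin's top edge): where to pinch it. Axes as weldment.
- fixture: Clamping fixture fixed to the table: aluminium base 225 x 130 mm, 12 mm thick; the disc lies on it. Origin: on the table under the disc's seat; x points from knob to seat. Two stop pins (12 mm wide, 16 mm high) on the +x side of the disc, sliding jaw on the -x side; centred 115 mm from the seat along -x a grey block 50 x 60 mm, top 48 mm above the table, carries the knob.
- jaw (a joint): Sliding steel jaw, 44 mm wide, in m: 0 = clamped, its top lip reaching 8 mm over the disc's rim so that the disc cannot be lifted; grows as it draws back towards the knob, 0.016 at most. Driven only by the knob, 10 mm per rad. The lip is clear of the disc above about 0.0085.
- knob (a joint): Clamp knob on the grey block, in rad: 0 = clamped (start), grows as it turns anticlockwise seen from above, stops at 1.6. Stiff (about 0.1 N m), stays where it is left. Its black bar grip is 46 mm long, 16 mm thick, 28 mm high, from 58 to 86 mm above the table; at 0 the bar lies along the fixture's x axis.
- knob_grip (a point): On the knob's vertical axis, 75 mm above the table, in the middle of the bar grip. Its x axis runs along the bar and turns with it.
- camera: Mount of the inspection camera, bolted to the table: aluminium foot plate 100 x 100 mm with two cheeks. Origin: centre of the foot plate's underside; carries the camera head.
- camera_head: Black camera box with a round lens barrel 44 mm across, looking up, leaning 0.44 rad (25 degrees) from vertical to its mount's -x side (roughly to the robot). Origin: centre of the lens glass, 92 mm above the table; z out of the lens along its line of sight; y level. Wanted: disc underside centre at (0, 0, 0.120) in this frame, weldment z along this z, fin along this y, either way round.
- t_coupon: Bystander: T-shaped welded coupon, 90 x 50 mm foot, 51 mm high. Origin: centre of the underside.
- cross_piece: Bystander: small steel disc, 70 mm across, with a cross of two fins, 36 mm high. Origin: centre of the underside.
- tube_offcut: Bystander: lying square steel tube, 100 x 40 x 40 mm. Origin: centre of the underside.
Things that resemble listed ones, but are neither listed nor needed, are in the scene too. What is shaped like the weldment but purple or red is not meant. Leave any pink look-alike of the camera alone.

How it is judged:
By the outcome, as a careful person would: the job done as asked, in the order asked, and still so for the second after the job is handed in, while the arm keeps its last pose, push and grip.
It also fails if it takes over 51 s, if anything falls off the work surface, if the arm or the gripper's body presses on something with over 40 N, if the wrist force passes 120 N, or if a joint passes its speed limit or range.

ROBOT

A 6-joint arm with a two-finger parallel gripper is mounted at the origin on the work surface. World frame = base frame: x ahead of the robot, y to its left, z up, the work surface at z = 0. Lengths are in mm, angles in rad, forces in N, time in s.
With the tool pointing down it reaches from about 350 to 850 mm from the base axis. Payload 8.1 kg.
Tool frame: the origin (TCP) lies at the very end of the fingers, on their centre line; the grasp point (between the pads) lies bot.grasp_offset behind it (bot.grasp_offset is the distance from the TCP to the grasp point, in mm); z points along the fingers, y is the line along which they close (so a half turn about z gives the same grasp; the last joint's range is limited). The gripper opens to 85 mm and grips with 20 to 120 N. Pads are 22 mm wide; open, the fingers measure 114 mm over their backs; the gripper's body (76 mm by 85 mm) begins 54 mm behind the grasp point. The pads swing forward as they close: fully open they stand 13 mm farther back than shut.
Start: joints at [1.148, 0.13, 1.488, -0, 1.523, -0.085], TCP at [198.826, 566.104, 231.292] pointing down, gripper open.
Joint ranges: [-2.96, 2.96], [-0.89, 2.26], [0.02, 2.5], [-1.34, 4.48], [0, 2.73], [-2.66, 2.66]. Speed limits (rad/s): [2.39, 2.39, 2.79, 3.14, 3.14, 3.14].

INTERFACE

Orientations are given as a unit quaternion [w, x, y, z].
In Python, from cell import state, imaging, bot gives the robot as it stands.
- The arm moves only by the tool servo_tool, never from a script. Its argument "targets" is a list of rows, each an object with "slide": the shift along the tool's x, y, z in units of 25 mm (1.0 is 25 mm), a list of three; "turn": the turn, a rotation vector about the tool's x, y, z in units of 5 degrees (1.0 is 5 degrees), a list of three. A call has 1 to 20 rows; each row shifts and turns the commanded pose from where the row before left it, along the tool's axes as they then stand; what a row does not reach is not made up. A row lasts 1/12 s, in which the tool goes at most 41.7 mm and 7.16 degrees, less where a joint would pass 70% of its speed; a pose out of reach is approached as far as the arm can. A call is refused whole if a number of a shift passes 1 or a number of a turn 1, either way. A call with a gripper value outside its range is refused whole. "fingers" is the closure, from 0 (fully open) to 1 (shut), set as the call begins (left out, the last holds). The fingers move at their own pace and stop on an object; the grip force is fixed at half the most. Time passes only in rows, so rows that do not move let the fingers close. It gives the time, the measured TCP pose, the force, the opening and the grip force at its end, in the units of the state.
- state(): the state, without advancing time (a new reading comes with each control period).
- imaging.snapshot(name): name is "scene" or "top" or "wrist"; returns a dict with "frame" (384x512x3 uint8, blue, green, red), "fx", "fy", "cx", "cy" (pixels), "D" ([k1, k2, p1, p2, k3] as OpenCV has them; the pictures are not rectified), "rvec" (rotation vector, rad) and "tvec" (3), from world to camera coordinates, as OpenCV has them. Camera axes: x right, y down, z forward; pixel columns grow to the right and rows downward; lengths in mm; the calibration is good to about 2 mm. A picture is of the moment at which its call begins. There is no depth.
- bot.close_job(): hands the job in; it is judged then, once.
The state is a dict: "clock": time; "q": joint angles; "dq": joint speeds; "effort": joint torques, N m; "tool_pos": TCP position; "orientation": TCP orientation; "contact_force": force on the tool from outside, world axes, zero at the start; "ft_torque": the same for the moment, N m; "width": opening from 0.0 (shut) to 1.0 (fully open); "finger_force": force on a finger pad.
Only numpy, scipy, OpenCV 4.12 (cv2) and the standard library are available. Lean on these libraries where they do the work, as an engineer would, in place of code of your own. Each camera call takes 0.05 s, during which the arm holds its last target. There are 200 camera calls.

## Working session

There is one attempt and no reset: what is moved stays moved. The work goes in short steps, Python scripts to look and compute and a tool call to move; the robot and the scene stay as the last step left them, time stands still between calls to the robot, and variables do not carry over. Pictures are saved under pics/ and viewed, at most 10 in all, crops included, and the job is handed in when it is done.

Besides the shell and the picture viewer there is one more tool, called after ">>>" by a JSON object that holds its "api" and its "payload". servo_tool: Moves the arm, as the interface text tells. Its arguments: {"type":"object","properties":{"targets":{"type":"array","items":{"type":"object","properties":{"slide":{"type":"array","items":{"type":"number"}},"turn":{"type":"array","items":{"type":"number"}}}}},"fingers":{"type":"number"}},"required":["targets"]}

```bash
mkdir -p pics; ls
python3 - <<'E'
from cell import state, imaging, bot
import cv2, numpy as np, pickle
print(state()); print(bot.grasp_offset)
d={}
for n in ("scene","top","wrist"):
    s=imaging.snapshot(n); d[n]=s; cv2.imwrite(f"pics/{n}0.png",s["frame"])
    print(n,s["fx"],s["cx"],s["D"],s["rvec"],s["tvec"])
pickle.dump(d,open("s0.pkl","wb"))
E
```

```text
pics
{'clock': 0.0, 'q': array([ 1.14760122e+00,  1.31170470e-01,  1.48928864e+00,  2.11820642e-05,
        1.52300508e+00, -8.53953130e-02]), 'dq': array([-0.00098153, -0.00224238, -0.00010152, -0.00161395,  0.00159411,
        0.00099033]), 'effort': array([ 1.36401818e-04, -5.69403505e+01, -5.00552559e+01, -2.17194947e-04,
        1.53715181e-02, -1.01328048e-04]), 'tool_pos': array([198.58721353, 565.59423488, 230.23374036]), 'orientation': array([-2.45643242e-04,  1.68098436e-01,  9.85769770e-01, -9.03013506e-04]), 'contact_force': array([-0.33231032,  0.54542749, -0.32599878]), 'ft_torque': array([ 0.02045889,  0.01005848, -0.01336822]), 'finger_force': 0.0, 'width': 0.9980612433071218}
18.700000000000003
scene 347.4706022848248 256.4573762492228 [-0.07713219  0.          0.          0.          0.        ] [ 1.30628293  2.15854887 -1.01044969] [ 260.06736573 -264.18324761 1523.53414369]
top 395.37949087356856 256.72446066098354 [-0.01013361  0.          0.          0.          0.        ] [ 2.17494173 -2.15190318  0.13498715] [  18.33173458  562.06416319 1411.66817201]
wrist 303.1490941078723 250.66944149943797 [-0.07732392  0.          0.          0.          0.        ] [-2.36582847 -1.67932949 -0.23480599] [-598.29619458  -36.65640525  379.81535471]
```

View pics/top0.png

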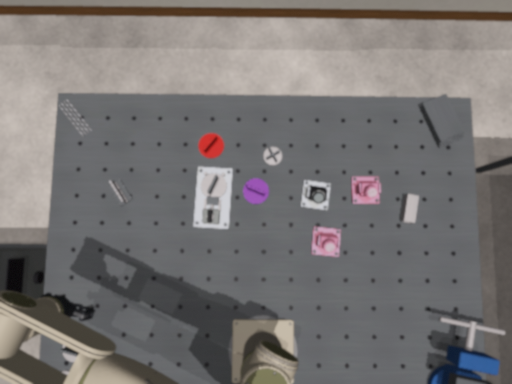

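View pics/scene0.png

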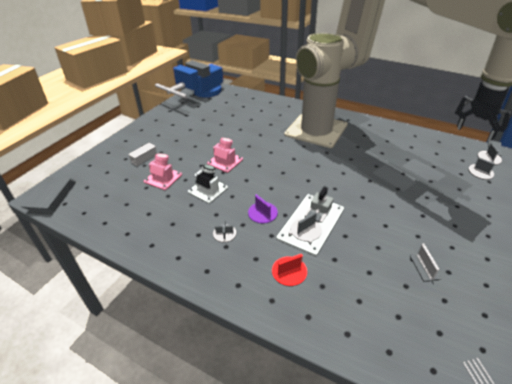

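The top view shows these candidates:
- **Weldment:** the bare grey disc in the white fixture at (214,183). The red disc (211,146) and purple disc (256,191) are look-alikes. The cross piece is at (272,155).
- **Knob:** the black bar at (212,215).
- **Camera:** the black and white one at (316,195). The pink ones at (366,190) and (326,241) are decoys.

I choose the grey disc and the black camera, and will check them in a close crop.

```bash
cat > h.py <<'E'
import cv2, numpy as np
def und(s,px):
    K=np.array([[s["fx"],0,s["cx"]],[0,s["fy"],s["cy"]],[0,0,1]]);
    return cv2.undistortPoints(np.array(px,float).reshape(-1,1,2),K,np.array(s["D"]))[:,0]
def ray(s,px):
    R=cv2.Rodrigues(np.array(s["rvec"]))[0]; t=np.array(s["tvec"]).ravel()
    u=und(s,px); d=np.c_[u,np.ones(len(u))]@R
    return -R.T@t, d
def plane(s,px,z):
    o,d=ray(s,px); return o+d*((z-o[2])/d[:,2])[:,None]
def proj(s,p):
    K=np.array([[s["fx"],0,s["cx"]],[0,s["fy"],s["cy"]],[0,0,1]])
    return cv2.projectPoints(np.array(p,float).reshape(-1,3),np.array(s["rvec"]),np.array(s["tvec"]),K,np.array(s["D"]))[0][:,0]
E
python3 - <<'E'
import pickle,cv2,numpy as np
from h import *
d=pickle.load(open("s0.pkl","rb"))
t=d["top"]; f=t["frame"]
a=cv2.resize(f[160:235,185:240],None,fx=8,fy=8,interpolation=cv2.INTER_CUBIC)
b=cv2.resize(f[175:215,296:336],None,fx=9,fy=9,interpolation=cv2.INTER_CUBIC)
c=np.zeros((600,800,3),np.uint8); c[:600,:440]=a; c[:360,440:]=b
cv2.imwrite("pics/crop1.png",c)
print(plane(t,[[214,183],[212,215],[316,195]],12).round())
E
```

```text
[[ 600.  183.   12.]
 [ 481.  188.   12.]
 [ 559. -196.   12.]]
```

View pics/crop1.png

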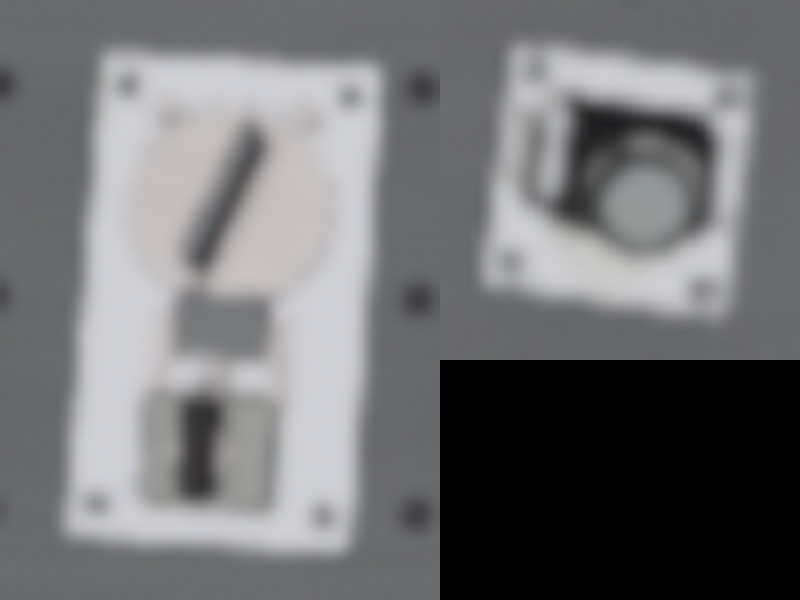

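The crop confirms the choice: a bare disc with a dark fin from (255,125) to (195,262), the jaw block at (222,325), and the black knob bar at (200,450) along fixture x. On the right is the true camera, with its glass at (645,205).

Run:
```python
import pickle,cv2,numpy as np
from h import *
d=pickle.load(open("s0.pkl","rb"))
t=d["top"]
A=lambda L:[[(x+.5)/8-.5+185,(y+.5)/8-.5+160] for x,y in L]
B=lambda L:[[(x-440+.5)/9-.5+296,(y+.5)/9-.5+175] for x,y in L]
c=plane(t,A([(103,50),(383,65),(352,553),(63,535)]),12);print(c.round(1))
ex=c[0]+c[1]-c[2]-c[3]; print("yaw",np.arctan2(ex[1],ex[0]),"mid",c.mean(0),np.linalg.norm(ex)/2)
print("disc",plane(t,A([(231,207)]),18)); f=plane(t,A([(258,124),(195,262)]),68);print("fin",f.mean(0),np.arctan2(*(f[0]-f[1])[[1,0]]),np.linalg.norm(f[0]-f[1]))
print("knob",plane(t,A([(200,450)]),86))
for h in (6,):
  c=plane(t,B([(512,42),(755,68),(730,320),(482,287)]),h);print(c.round(1)); ex=c[0]+c[1]-c[2]-c[3]; print("cam yaw",np.arctan2(ex[1],ex[0]),c.mean(0),np.linalg.norm(ex)/2)
print("lens",plane(t,B([(645,207)]),92))
# wrist cam in tool frame
from cell import state
s=state(); from scipy.spatial.transform import Rotation as R
q=s["orientation"]; Rt=R.from_quat(np.r_[q[1:],q[0]]).as_matrix(); w=d["wrist"]
Rc=cv2.Rodrigues(np.array(w["rvec"]))[0]; o=-Rc.T@np.array(w["tvec"]).ravel()
print("camorigin in tool",Rt.T@(o-s["tool_pos"]),"axes in tool (cols cam xyz)\n",(Rt.T@Rc.T).round(3)); print(Rt.round(3))
```

```text
[[664.3 246.7  12. ]
 [658.7 115.9  12. ]
 [431.6 126.1  12. ]
 [438.4 258.8  12. ]]
yaw -0.04913045679183738 mid [548.24929763 186.8766615   12.        ] 226.83442049941735
disc [[590.19436909 184.63381046  18.        ]]
fin [589.70951171 181.51387129  68.        ] -0.4030350764470687 68.0010667798795
knob [[473.63187881 188.56346922  86.        ]]
[[ 619.1 -150.6    6. ]
 [ 609.3 -251.7    6. ]
 [ 504.2 -240.1    6. ]
 [ 516.8 -137.8    6. ]]
cam yaw -0.11677683590895381 [ 562.34263486 -195.05893698    6.        ] 104.43386882539343
lens [[ 541.31026445 -191.4080133    92.        ]]
camorigin in tool [  71.00353378   -0.59217867 -142.99502471] axes in tool (cols cam xyz)
 [[ 0.001 -0.961 -0.278]
 [ 1.     0.001 -0.001]
 [ 0.001 -0.278  0.961]]
[[-0.943  0.331 -0.001]
 [ 0.331  0.943 -0.001]
 [ 0.    -0.001 -1.   ]]
```

>>> {"api": "servo_tool", "payload": {"targets": [{"slide": [-0.96,-0.61,0]},{"slide": [-0.96,-0.61,0]},{"slide": [-0.96,-0.61,0]},{"slide": [-0.96,-0.61,0]},{"slide": [-0.96,-0.61,0]},{"slide": [-0.96,-0.61,0]},{"slide": [-0.96,-0.61,0]},{"slide": [-0.96,-0.61,0]},{"slide": [-0.96,-0.61,0]},{"slide": [-0.96,-0.61,0]},{"slide": [-0.96,-0.61,0]},{"slide": [-0.96,-0.61,0]},{"slide": [-0.96,-0.61,0]},{"slide": [-0.96,-0.61,0]},{"slide": [-0.96,-0.61,0]},{"slide": [-0.96,-0.61,0]},{"slide": [-0.96,-0.61,0]},{"turn": [0,0,1]},{"turn": [0,0,1]},{"turn": [0,0,1]}]}}

```text
invalid input at $.targets[0]: expected keys slide, turn
```

>>> {"api": "servo_tool", "payload": {"targets": [{"turn": [0,0,1]},{"turn": [0,0,1]},{"turn": [0,0,1]},{"turn": [0,0,1]},{"turn": [0,0,1]},{"turn": [0,0,1]},{"turn": [0,0,1]},{"turn": [0,0,1]},{"turn": [0,0,1]},{"turn": [0,0,1]},{"turn": [0,0,1]},{"turn": [0,0,1]},{"turn": [0,0,1]},{"turn": [0,0,1]},{"turn": [0,0,1]},{"turn": [0,0,1]},{"turn": [0,0,1]},{"turn": [0,0,1]},{"turn": [0,0,1]},{"turn": [0,0,1]}]}}

```text
invalid input at $.targets[0]: expected keys slide, turn
```

>>> {"api": "servo_tool", "payload": {"targets": [{"turn": [0,0,1]},{"turn": [0,0,1]},{"turn": [0,0,1]},{"turn": [0,0,1]},{"turn": [0,0,1]},{"turn": [0,0,1]},{"turn": [0,0,1]},{"turn": [0,0,1]},{"turn": [0,0,1]},{"turn": [0,0,0.7]},{},{}]}}

```text
invalid input at $.targets[0]: expected keys slide, turn
```

Run:
```python
from cell import state, imaging
import cv2, numpy as np, pickle
s=state(); print(s["clock"],s["q"].round(3),s["tool_pos"],s["orientation"].round(4),s["dq"].round(3))
w=imaging.snapshot("wrist"); pickle.dump((s,w),open("s1.pkl","wb"))
cv2.imwrite("pics/w1.png",cv2.resize(w["frame"],(800,600),interpolation=cv2.INTER_CUBIC))
```

```text
0.15 [ 1.148  0.131  1.489 -0.     1.523 -0.085] [198.66452355 565.70629247 230.48053145] [-2.000e-04  1.681e-01  9.858e-01 -7.000e-04] [-0.001 -0.002 -0.003 -0.001 -0.    -0.001]
```

View pics/w1.png

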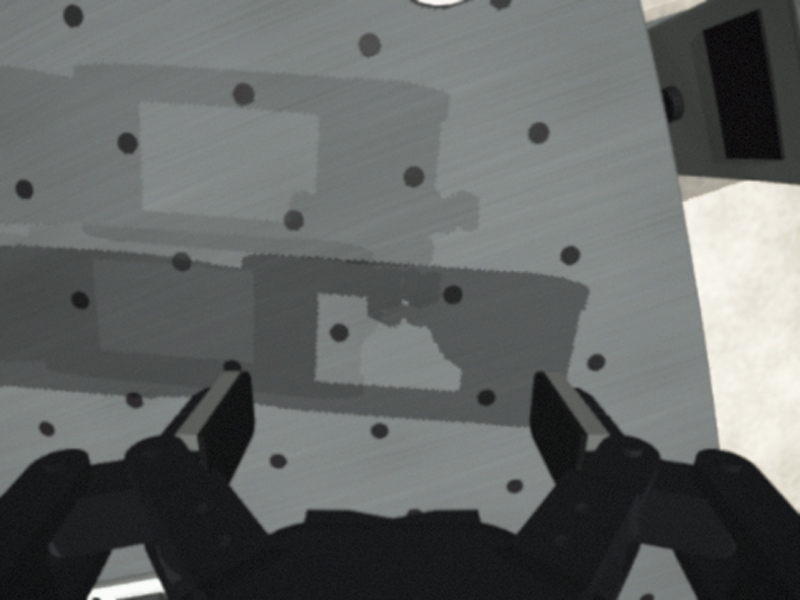

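The first call was refused because rows need both keys, so the arm had not moved. This wrist picture only shows the open fingers at (215,420) and (565,420) over bare table. I'll resend the move with both keys.

>>> {"api": "servo_tool", "payload": {"targets": [{"slide": [-0.96,-0.61,0],"turn": [0,0,0]},{"slide": [-0.96,-0.61,0],"turn": [0,0,0]},{"slide": [-0.96,-0.61,0],"turn": [0,0,0]},{"slide": [-0.96,-0.61,0],"turn": [0,0,0]},{"slide": [-0.96,-0.61,0],"turn": [0,0,0]},{"slide": [-0.96,-0.61,0],"turn": [0,0,0]},{"slide": [-0.96,-0.61,0],"turn": [0,0,0]},{"slide": [-0.96,-0.61,0],"turn": [0,0,0]},{"slide": [-0.96,-0.61,0],"turn": [0,0,0]},{"slide": [-0.96,-0.61,0],"turn": [0,0,0]},{"slide": [-0.96,-0.61,0],"turn": [0,0,0]},{"slide": [-0.96,-0.61,0],"turn": [0,0,0]},{"slide": [-0.96,-0.61,0],"turn": [0,0,0]},{"slide": [-0.96,-0.61,0],"turn": [0,0,0]},{"slide": [-0.96,-0.61,0],"turn": [0,0,0]},{"slide": [-0.96,-0.61,0],"turn": [0,0,0]},{"slide": [-0.96,-0.61,0],"turn": [0,0,0]},{"slide": [0,0,0],"turn": [0,0,1]},{"slide": [0,0,0],"turn": [0,0,1]},{"slide": [0,0,0],"turn": [0,0,1]}]}}

```text
clock: 1.87
tool_pos: [498.1, 185.5, 231.0]
orientation: [-0.0, 0.298, 0.955, -0.0]
contact_force: [-0.3, 0.1, -0.6]
width: 0.999
finger_force: 0.0
```

>>> {"api": "servo_tool", "payload": {"targets": [{"slide": [0,0,0],"turn": [0,0,1]},{"slide": [0,0,0],"turn": [0,0,1]},{"slide": [0,0,0],"turn": [0,0,1]},{"slide": [0,0,0],"turn": [0,0,1]},{"slide": [0,0,0],"turn": [0,0,1]},{"slide": [0,0,0],"turn": [0,0,1]},{"slide": [0,0,0],"turn": [0,0,1]},{"slide": [0,0,0],"turn": [0,0,1]},{"slide": [0,0,0],"turn": [0,0,1]},{"slide": [0,0,0],"turn": [0,0,1]},{"slide": [0,0,0],"turn": [0,0,1]},{"slide": [0,0,0],"turn": [0,0,1]},{"slide": [0,0,0],"turn": [0,0,1]},{"slide": [0,0,0],"turn": [0,0,1]},{"slide": [0,0,0],"turn": [0,0,1]},{"slide": [0,0,0],"turn": [0,0,1]},{"slide": [0,0,0],"turn": [0,0,1]},{"slide": [0,0,0],"turn": [0,0,1]},{"slide": [0,0,0],"turn": [0,0,1]},{"slide": [0,0,0],"turn": [0,0,1]}]}}

```text
clock: 3.53
tool_pos: [497.7, 186.2, 231.1]
orientation: [-0.0, 0.923, 0.386, -0.0]
contact_force: [0.6, 0.0, 0.3]
width: 1.0
finger_force: 0.0
```

>>> {"api": "servo_tool", "payload": {"targets": [{"slide": [0,0,0],"turn": [0,0,1]},{"slide": [0,0,0],"turn": [0,0,1]},{"slide": [0,0,0],"turn": [0,0,1]},{"slide": [0,0,0],"turn": [0,0,1]},{"slide": [0,0,0],"turn": [0,0,1]},{"slide": [0,0,0],"turn": [0,0,1]},{"slide": [0,0,0],"turn": [0,0,1]},{"slide": [0,0,0],"turn": [0,0,1]},{"slide": [0,0,0],"turn": [0,0,1]},{"slide": [0,0,0],"turn": [0,0,0.7]},{"slide": [0,0,0],"turn": [0,0,0]},{"slide": [0,0,0],"turn": [0,0,0]}]}}

```text
clock: 4.53
tool_pos: [497.8, 186.3, 231.1]
orientation: [0.0, 1.0, -0.024, -0.0]
contact_force: [0.1, 0.0, -0.3]
width: 0.999
finger_force: 0.0
```

Run:
```python
from cell import state, imaging
import cv2, numpy as np, pickle
s=state(); print(s["clock"],s["q"].round(3),s["tool_pos"],s["orientation"].round(4),s["dq"].round(3))
w=imaging.snapshot("wrist"); pickle.dump((s,w),open("s1.pkl","wb"))
cv2.imwrite("pics/w2.png",cv2.resize(w["frame"],(800,600),interpolation=cv2.INTER_CUBIC))
```

```text
4.5333 [ 0.262 -0.055  1.679 -0.     1.518  1.88 ] [497.75294763 186.25445964 231.1252185 ] [ 0.000e+00  9.997e-01 -2.390e-02 -2.000e-04] [ 0.001 -0.001  0.     0.001  0.002 -0.018]
```

View pics/w2.png

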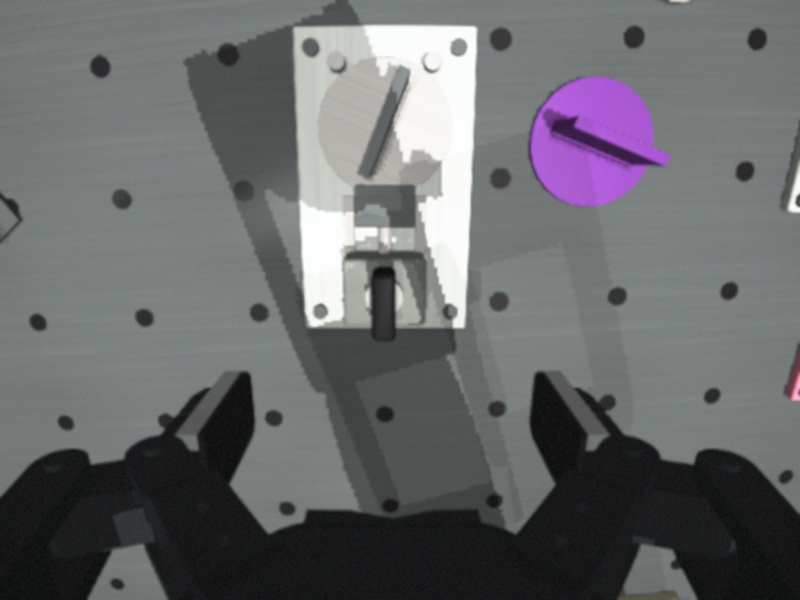

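The wrist view shows the fixture base corners at (293,26), (477,27), (465,328) and (308,328), the disc centred near (385,122), and the fin from (404,67) to (366,177). The knob bar is at (384,268–340), still clamped.

Run:
```python
import pickle
from h import *
s,w=pickle.load(open("s1.pkl","rb"))
P=lambda L:[((np.array(p)+.5)/1.5625-.5) for p in L]
c=plane(w,P([(293,26),(477,27),(465,328),(308,328)]),12);print(c.round(1))
ex=c[0]+c[1]-c[2]-c[3]; a=np.arctan2(ex[1],ex[0]);print("yaw",a,"mid",c.mean(0).round(1),np.linalg.norm(ex)/2)
print("pins",plane(w,P([(337,62),(432,61)]),28).round(1))
print("disc edges L,R,T,B",plane(w,P([(318,124),(452,124),(385,55),(385,188)]),18).round(1))
f=plane(w,P([(404,67),(366,177)]),68);print("fin",f.round(1),f.mean(0).round(1),np.arctan2(*(f[0]-f[1])[[1,0]]),np.linalg.norm(f[0]-f[1]))
print("bar -x end top L,R,mid",plane(w,P([(373,340),(396,340)]),86).round(1))
print("bar +x end bottom",plane(w,P([(383,268)]),58).round(1), "top?",plane(w,P([(383,268)]),86).round(1))
print("block corners z48",plane(w,P([(344,262),(426,262),(344,324)]),48).round(1))
from cell import imaging
import cv2
g=cv2.resize(w["frame"][10:225,180:320],None,fx=2.7,fy=2.7,interpolation=cv2.INTER_CUBIC)
g2=cv2.resize(w["frame"][35:120,190:300],None,fx=3.6,fy=3.6,interpolation=cv2.INTER_CUBIC)
o=np.zeros((600,800,3),np.uint8);o[:g.shape[0],:g.shape[1]]=g;o[:g2.shape[0],390:390+g2.shape[1]]=g2
cv2.imwrite("pics/c2.png",o)
```

```text
[[662.  247.3  12. ]
 [655.2 118.4  12. ]
 [431.6 128.9  12. ]
 [437.6 256.7  12. ]]
yaw -0.04458674409405411 mid [546.6 187.8  12. ] 224.23279862317588
pins [[633.2 216.4  28. ]
 [630.8 152.1  28. ]]
disc edges L,R,T,B [[594.2 234.   18. ]
 [589.6 138.1  18. ]
 [638.  183.7  18. ]
 [546.5 188.3  18. ]]
fin [[620.8 172.5  68. ]
 [556.9 199.1  68. ]] [588.9 185.8  68. ] -0.39450545463582126 69.2363327514342
bar -x end top L,R,mid [[454.  199.9  86. ]
 [453.3 184.9  86. ]]
bar +x end bottom [[495.3 191.7  58. ]] top? [[501.7 190.9  86. ]]
block corners z48 [[498.6 219.2  48. ]
 [495.9 161.6  48. ]
 [452.5 222.7  48. ]]
```

View pics/c2.png

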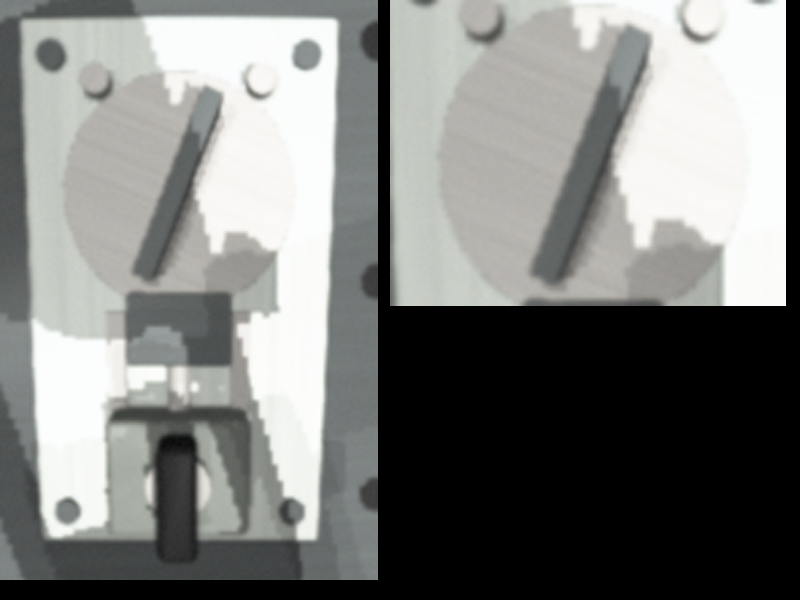

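>>> {"api": "servo_tool", "payload": {"targets": [{"slide": [-0.086,-0.016,0.69],"turn": [0,0,0]},{"slide": [-0.086,-0.016,0.69],"turn": [0,0,0]},{"slide": [-0.086,-0.016,0.69],"turn": [0,0,0]},{"slide": [-0.086,-0.016,0.69],"turn": [0,0,0]},{"slide": [-0.086,-0.016,0.69],"turn": [0,0,0]},{"slide": [-0.086,-0.016,0.69],"turn": [0,0,0]},{"slide": [-0.086,-0.016,0.69],"turn": [0,0,0]},{"slide": [-0.086,-0.016,0.69],"turn": [0,0,0]},{"slide": [-0.086,-0.016,0.69],"turn": [0,0,0]},{"slide": [-0.086,-0.016,0.69],"turn": [0,0,0]},{"slide": [0,0,0],"turn": [0,0,0]},{"slide": [0,0,0],"turn": [0,0,0]}]}}

```text
clock: 5.58
tool_pos: [475.6, 191.1, 58.0]
orientation: [0.0, 1.0, -0.024, -0.001]
contact_force: [-1.1, 0.9, 0.8]
width: 0.997
finger_force: 0.0
```

>>> {"api": "servo_tool", "payload": {"targets": [{"slide": [0,0,0],"turn": [0,0,0]},{"slide": [0,0,0],"turn": [0,0,0]},{"slide": [0,0,0],"turn": [0,0,0]},{"slide": [0,0,0],"turn": [0,0,0]},{"slide": [0,0,0],"turn": [0,0,0]},{"slide": [0,0,0],"turn": [0,0,0]},{"slide": [0,0,0],"turn": [0,0,0]},{"slide": [0,0,0],"turn": [0,0,0]},{"slide": [0,0,0],"turn": [0,0,0]},{"slide": [0,0,0],"turn": [0,0,0]},{"slide": [0,0,0],"turn": [0,0,0]},{"slide": [0,0,0],"turn": [0,0,0]}], "fingers": 1}}

```text
clock: 6.58
tool_pos: [477.0, 192.7, 59.6]
orientation: [-0.001, 1.0, -0.025, 0.001]
contact_force: [-0.9, 6.9, 3.2]
width: 0.174
finger_force: 61.3
```

>>> {"api": "servo_tool", "payload": {"targets": [{"slide": [0,0,0],"turn": [0,0,-0.86]},{"slide": [0,0,0],"turn": [0,0,-0.86]},{"slide": [0,0,0],"turn": [0,0,-0.86]},{"slide": [0,0,0],"turn": [0,0,-0.86]},{"slide": [0,0,0],"turn": [0,0,-0.86]},{"slide": [0,0,0],"turn": [0,0,-0.86]},{"slide": [0,0,0],"turn": [0,0,-0.86]},{"slide": [0,0,0],"turn": [0,0,-0.86]},{"slide": [0,0,0],"turn": [0,0,-0.86]},{"slide": [0,0,0],"turn": [0,0,-0.86]},{"slide": [0,0,0],"turn": [0,0,-0.86]},{"slide": [0,0,0],"turn": [0,0,-0.86]},{"slide": [0,0,0],"turn": [0,0,-0.86]},{"slide": [0,0,0],"turn": [0,0,-0.86]},{"slide": [0,0,0],"turn": [0,0,-0.86]},{"slide": [0,0,0],"turn": [0,0,-0.86]},{"slide": [0,0,0],"turn": [0,0,-0.86]},{"slide": [0,0,0],"turn": [0,0,-0.86]},{"slide": [0,0,0],"turn": [0,0,-0.86]},{"slide": [0,0,0],"turn": [0,0,-0.86]}]}}

```text
clock: 8.25
tool_pos: [475.8, 194.5, 59.7]
orientation: [-0.002, 0.747, 0.665, 0.001]
contact_force: [-9.0, 14.4, 7.0]
width: 0.177
finger_force: 61.8
```

>>> {"api": "servo_tool", "payload": {"targets": [{"slide": [0,0,0],"turn": [0,0,0]},{"slide": [0,0,0],"turn": [0,0,0]},{"slide": [0,0,0],"turn": [0,0,0]}]}}

```text
clock: 8.5
tool_pos: [475.8, 194.5, 59.7]
orientation: [-0.002, 0.748, 0.664, 0.001]
contact_force: [-7.4, 15.6, 7.3]
width: 0.173
finger_force: 61.8
```

>>> {"api": "servo_tool", "payload": {"targets": [{"slide": [0,0,0],"turn": [0,0,0]},{"slide": [0,0,0],"turn": [0,0,0]},{"slide": [0,0,0],"turn": [0,0,0]},{"slide": [0,0,0],"turn": [0,0,0]},{"slide": [0,0,0],"turn": [0,0,0]},{"slide": [0,0,0],"turn": [0,0,0]},{"slide": [0,0,0],"turn": [0,0,0]},{"slide": [0,0,0],"turn": [0,0,0]}], "fingers": 0}}

```text
clock: 9.17
tool_pos: [476.6, 191.2, 58.8]
orientation: [0.0, 0.748, 0.663, -0.0]
contact_force: [-0.4, 0.2, 0.1]
width: 0.998
finger_force: 0.0
```

>>> {"api": "servo_tool", "payload": {"targets": [{"slide": [0,0,-0.9],"turn": [0,0,0]},{"slide": [0,0,-0.9],"turn": [0,0,0]},{"slide": [0,0,-0.9],"turn": [0,0,0]},{"slide": [0,0,-0.9],"turn": [0,0,0]},{"slide": [-0.93,0.335,-0.9],"turn": [0,0,0]},{"slide": [-0.93,0.335,-0.9],"turn": [0,0,0]},{"slide": [-0.93,0.335,-0.9],"turn": [0,0,0]},{"slide": [-0.93,0.335,-0.9],"turn": [0,0,0]},{"slide": [-0.93,0.335,0],"turn": [0,0,0]},{"slide": [-0.93,0.335,0],"turn": [0,0,0]},{"slide": [-0.93,0.335,0],"turn": [0,0,0]},{"slide": [-0.93,0.335,0],"turn": [0,0,0]},{"slide": [-0.93,0.335,0],"turn": [0,0,0]},{"slide": [-0.93,0.335,0],"turn": [0,0,0]},{"slide": [-0.93,0.335,0],"turn": [0,0,0]},{"slide": [-0.93,0.335,0],"turn": [0,0,0]},{"slide": [-0.93,0.335,0],"turn": [0,0,0]},{"slide": [-0.93,0.335,0],"turn": [0,0,0]},{"slide": [-0.93,0.335,0],"turn": [0,0,0]},{"slide": [0,0,0],"turn": [0,0,0]}]}}

```text
clock: 10.83
tool_pos: [559.8, -174.0, 238.4]
orientation: [0.001, 0.749, 0.662, -0.001]
contact_force: [0.4, -0.0, -0.3]
width: 0.999
finger_force: 0.0
```

>>> {"api": "servo_tool", "payload": {"targets": [{"slide": [0,0,0],"turn": [0,0,0]},{"slide": [0,0,0],"turn": [0,0,0]}]}}

```text
clock: 11.0
tool_pos: [559.5, -169.6, 238.5]
orientation: [-0.0, 0.748, 0.663, -0.0]
contact_force: [-1.5, 0.2, -0.2]
width: 1.0
finger_force: 0.0
```

Run:
```python
from cell import state, imaging
import cv2, numpy as np, pickle
s=state(); print(s["clock"],s["q"].round(3),s["tool_pos"],s["orientation"].round(4),abs(s["dq"]).max())
w=imaging.snapshot("wrist"); t=imaging.snapshot("top"); pickle.dump((s,w,t),open("s2.pkl","wb"))
cv2.imwrite("pics/w3.png",cv2.resize(w["frame"],(800,600),interpolation=cv2.INTER_CUBIC))
```

```text
11.0 [-0.382  0.087  1.522  0.     1.534 -0.262] [ 559.48166457 -169.57120447  238.50475048] [-4.000e-04  7.482e-01  6.634e-01 -0.000e+00] 0.01846423331272904
```

View pics/w3.png

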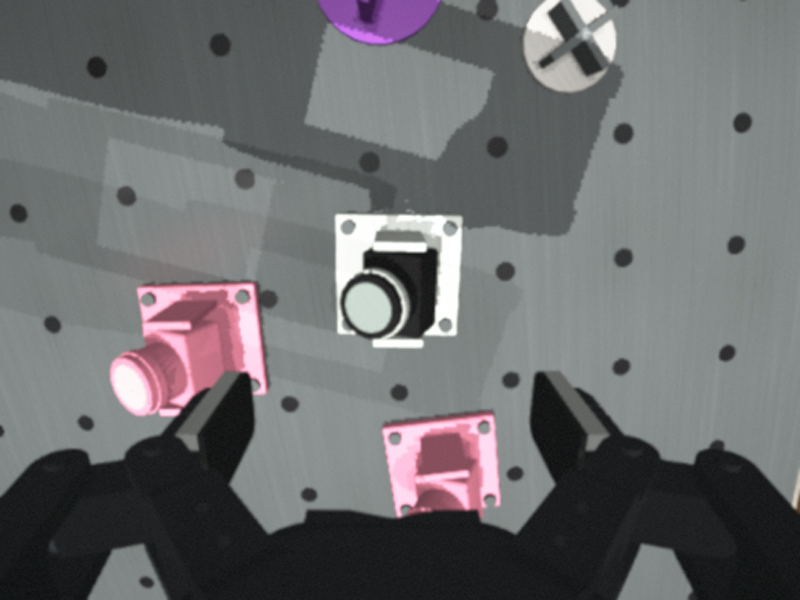

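The wrist view shows the true camera: foot plate corners at (335,214), (463,214), (457,336) and (337,335), with the glass centre near (371,303). The pink decoys are at (200,335) and (445,460), and the cross piece at (572,42).

Run:
```python
import pickle
from h import *
s,w,t=pickle.load(open("s2.pkl","rb"))
P=lambda L:[((np.array(p)+.5)/1.5625-.5) for p in L]
for h in (0,8):
  c=plane(w,P([(335,214),(463,214),(457,336),(337,335)]),h);print(c.round(1))
  ex=c[1]+c[2]-c[0]-c[3]; ey=c[0]+c[1]-c[2]-c[3]
  print("yaw",np.arctan2(ex[1],ex[0]),np.arctan2(-ey[0],ey[1]),c.mean(0).round(1),np.linalg.norm(ex)/2,np.linalg.norm(ey)/2)
f=w["frame"].astype(int); y0,x0=np.array([303,371])/1.5625
hsv=cv2.cvtColor(w["frame"],cv2.COLOR_BGR2HSV); print("glass hsv",hsv[int(y0),int(x0)])
m=(hsv[...,2]>120).astype(np.uint8); m[:, :212]=0; m[:170]=0; m[:,262:]=0; m[222:]=0
n,l,st,ce=cv2.connectedComponentsWithStats(m,connectivity=4)
k=l[int(y0),int(x0)]; print(st[k],ce[k])
cn=max(cv2.findContours((l==k).astype(np.uint8),0,1)[0],key=len); e=cv2.fitEllipse(cn); print(e)
print("lens z92",plane(w,[e[0],ce[k]],92).round(1))
# top
hsv=cv2.cvtColor(t["frame"],cv2.COLOR_BGR2HSV)
```

```text
[[ 516.6 -137.6    0. ]
 [ 618.6 -149.7    0. ]
 [ 605.3 -253.4    0. ]
 [ 502.7 -240.2    0. ]]
yaw -0.12299908688266707 -0.13124928924406262 [ 560.8 -195.2    0. ] 103.0893879440484 104.06063008668252
[[ 517.7 -136.8    8. ]
 [ 617.6 -148.7    8. ]
 [ 604.5 -250.2    8. ]
 [ 504.1 -237.3    8. ]]
yaw -0.12299908688266706 -0.13124928924406237 [ 561.  -193.2    8. ] 100.92880901354752 101.8796955662257
glass hsv [ 67  15 220]
[221 181  30  32 760] [235.34736842 196.46578947]
((235.34506225585938, 196.4662322998047), (27.843669891357422, 32.803802490234375), 149.72718811035156)
lens z92 [[ 541.  -189.9   92. ]
 [ 541.  -189.9   92. ]]
```

>>> {"api": "servo_tool", "payload": {"targets": [{"slide": [0.95,-0.033,0],"turn": [0,0,0]},{"slide": [0.95,-0.033,0],"turn": [0,0,0]},{"slide": [0.95,-0.033,0],"turn": [0,0,0]},{"slide": [0.95,-0.033,0],"turn": [0,0,0]},{"slide": [0.95,-0.033,0],"turn": [0,0,0]},{"slide": [0.95,-0.033,0],"turn": [0,0,0]},{"slide": [0.95,-0.033,0],"turn": [0,0,0]},{"slide": [0.95,-0.033,0],"turn": [0,0,0]},{"slide": [0.95,-0.033,0],"turn": [0,0,0]},{"slide": [0.95,-0.033,0],"turn": [0,0,0]},{"slide": [0.95,-0.033,0],"turn": [0,0,0]},{"slide": [0.95,-0.033,0],"turn": [0,0,0]},{"slide": [0.95,-0.033,0],"turn": [0,0,0]},{"slide": [0.95,-0.033,0],"turn": [0,0,0]},{"slide": [0.95,-0.033,0],"turn": [0,0,0]}]}}

```text
clock: 12.35
tool_pos: [589.3, 187.6, 239.1]
orientation: [0.0, 0.748, 0.664, 0.0]
contact_force: [0.6, 0.2, -0.0]
width: 0.999
finger_force: 0.0
```

>>> {"api": "servo_tool", "payload": {"targets": [{"slide": [0,0,0],"turn": [0,0,-0.986]},{"slide": [0,0,0],"turn": [0,0,-0.986]},{"slide": [0,0,0],"turn": [0,0,-0.986]},{"slide": [0,0,0],"turn": [0,0,-0.986]},{"slide": [0,0,0],"turn": [0,0,-0.986]},{"slide": [0,0,0],"turn": [0,0,-0.986]},{"slide": [0,0,0],"turn": [0,0,-0.986]},{"slide": [0,0,0],"turn": [0,0,-0.986]},{"slide": [0,0,0],"turn": [0,0,-0.986]},{"slide": [0,0,0],"turn": [0,0,-0.986]},{"slide": [0,0,0],"turn": [0,0,-0.986]},{"slide": [0,0,0],"turn": [0,0,-0.986]},{"slide": [0,0,0],"turn": [0,0,-0.986]},{"slide": [0,0,0],"turn": [0,0,-0.986]},{"slide": [0,0,0],"turn": [0,0,-0.986]},{"slide": [0,0,0],"turn": [0,0,0]},{"slide": [0,0,0],"turn": [0,0,0]}]}}

```text
clock: 13.77
tool_pos: [589.4, 186.0, 239.0]
orientation: [0.0, 0.199, 0.98, 0.0]
contact_force: [0.7, -0.1, 0.0]
width: 1.0
finger_force: 0.0
```

Run:
```python
from cell import state, imaging
import cv2, numpy as np, pickle
s=state(); print(s["clock"],s["q"].round(3),s["tool_pos"],s["orientation"].round(4),abs(s["dq"]).max())
w=imaging.snapshot("wrist"); pickle.dump((s,w),open("s3.pkl","wb"))
cv2.imwrite("pics/w4.png",cv2.resize(w["frame"][:300,130:400],(800,600) if 0 else (540,600),interpolation=cv2.INTER_CUBIC))
```

```text
13.7667 [ 0.223  0.176  1.424  0.     1.541 -0.947] [589.44971866 186.04473572 238.96337707] [1.000e-04 1.993e-01 9.799e-01 1.000e-04] 0.02110814858273522
```

View pics/w4.png

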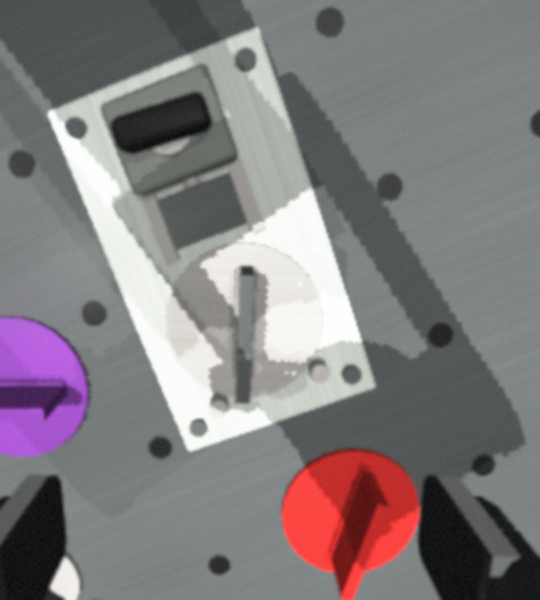

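The jaw has drawn back from the disc (gap near (215,250)) and the knob bar at (160,122) is turned across the fixture. The fin's top face runs from (246,275) to (242,403).

Run:
```python
import pickle
from h import *
s,w=pickle.load(open("s3.pkl","rb"))
P=lambda L:[[(x+.5)/2-.5+130,(y+.5)/2-.5] for x,y in L]
f=plane(w,P([(246.5,275),(242.5,403)]),68);print(f.round(1),f.mean(0).round(1),np.arctan2(*(f[0]-f[1])[[1,0]]),np.linalg.norm(f[0]-f[1]))
print("disc L,R,T",plane(w,P([(166,320),(325,320),(250,241)]),18).round(1))
g=cv2.resize(w["frame"][110:215,205:300],None,fx=5,fy=5,interpolation=cv2.INTER_CUBIC); cv2.imwrite("pics/c4.png",g)
```

```text
[[558.  201.1  68. ]
 [621.2 172.2  68. ]] [589.6 186.7  68. ] 2.712182223583062 69.52821400556444
disc L,R,T [[569.4 143.4  18. ]
 [607.2 232.8  18. ]
 [545.8 208.9  18. ]]
```

View pics/c4.png

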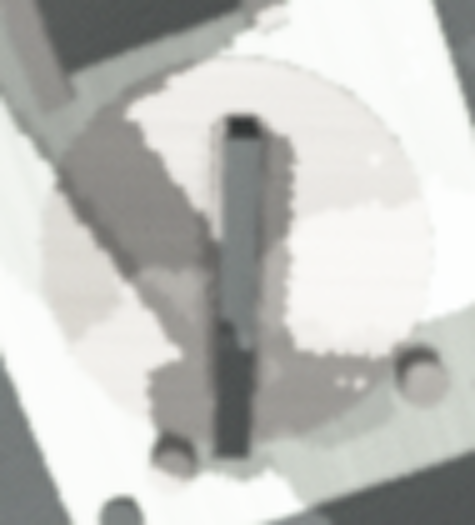

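>>> {"api": "servo_tool", "payload": {"targets": [{"slide": [0,0.01,0.9],"turn": [0,0,0]},{"slide": [0,0.01,0.9],"turn": [0,0,0]},{"slide": [0.01,0,0.9],"turn": [0,0,0]},{"slide": [0,0.01,0.9],"turn": [0,0,0]},{"slide": [0,0.01,0.9],"turn": [0,0,0]},{"slide": [0,0,0.9],"turn": [0,0,0]},{"slide": [0,0,0.9],"turn": [0,0,0]},{"slide": [0,0,0.9],"turn": [0,0,0]},{"slide": [0,0,0.58],"turn": [0,0,0]},{"slide": [0,0,0.58],"turn": [0,0,0]},{"slide": [0,0,0],"turn": [0,0,0]},{"slide": [0,0,0],"turn": [0,0,0]}]}}

```text
clock: 14.82
tool_pos: [589.6, 186.3, 29.4]
orientation: [-0.001, 0.199, 0.98, -0.0]
contact_force: [0.2, -0.6, 1.5]
width: 0.999
finger_force: 0.0
```

>>> {"api": "servo_tool", "payload": {"targets": [{"slide": [0,0,0],"turn": [0,0,0]},{"slide": [0,0,0],"turn": [0,0,0]},{"slide": [0,0,0],"turn": [0,0,0]},{"slide": [0,0,0],"turn": [0,0,0]},{"slide": [0,0,0],"turn": [0,0,0]},{"slide": [0,0,0],"turn": [0,0,0]},{"slide": [0,0,0],"turn": [0,0,0]},{"slide": [0,0,0],"turn": [0,0,0]},{"slide": [0,0,0],"turn": [0,0,0]},{"slide": [0,0,0],"turn": [0,0,0]},{"slide": [0,0,0],"turn": [0,0,0]},{"slide": [0,0,0],"turn": [0,0,0]},{"slide": [0,0,0],"turn": [0,0,0]},{"slide": [0,0,0],"turn": [0,0,0]}], "fingers": 1}}

```text
clock: 15.98
tool_pos: [590.4, 186.4, 30.2]
orientation: [0.0, 0.199, 0.98, 0.0]
contact_force: [-1.0, 0.3, 5.4]
width: 0.088
finger_force: 59.9
```

Run:
```python
from cell import state
s=state(); print(s["clock"],s["tool_pos"],s["orientation"].round(4),s["contact_force"].round(1),s["ft_torque"].round(2),s["width"],s["finger_force"])
```

```text
15.9833 [590.41032251 186.44613348  30.24459994] [3.000e-04 1.985e-01 9.801e-01 2.000e-04] [-1.   0.3  5.4] [ 0.02  0.07 -0.02] 0.08831788923095338 59.85202610492706
```

>>> {"api": "servo_tool", "payload": {"targets": [{"slide": [0,0,-0.2],"turn": [0,0,0]},{"slide": [0,0,-0.4],"turn": [0,0,0]},{"slide": [0,0,-0.6],"turn": [0,0,0]},{"slide": [0,0,-0.8],"turn": [0,0,0]},{"slide": [0,0,-0.8],"turn": [0,0,0]},{"slide": [0,0,-0.8],"turn": [0,0,0]},{"slide": [0,0,-0.8],"turn": [0,0,0]},{"slide": [0,0,-0.8],"turn": [0,0,0]},{"slide": [0,0,-0.8],"turn": [0,0,0]},{"slide": [0,0,-0.8],"turn": [0,0,0]},{"slide": [0,0,-0.8],"turn": [0,0,0]},{"slide": [0,0,-0.4],"turn": [0,0,0]},{"slide": [0,0,0],"turn": [0,0,0]}]}}

```text
clock: 17.07
tool_pos: [591.2, 186.5, 232.9]
orientation: [0.002, 0.199, 0.98, 0.001]
contact_force: [1.0, -0.3, -5.8]
width: 0.086
finger_force: 58.7
```

>>> {"api": "servo_tool", "payload": {"targets": [{"slide": [0,0,0],"turn": [0,0,0.5]},{"slide": [0,0,0],"turn": [0,0,0.85]},{"slide": [0,0,0],"turn": [0,0,0.9]},{"slide": [0,0,0],"turn": [0,0,0.9]},{"slide": [0,0,0],"turn": [0,0,0.9]},{"slide": [0,0,0],"turn": [0,0,0.9]},{"slide": [0,0,0],"turn": [0,0,0.9]},{"slide": [0,0,0],"turn": [0,0,0.9]},{"slide": [0,0,0],"turn": [0,0,0.9]},{"slide": [0,0,0],"turn": [0,0,0.9]},{"slide": [0,0,0],"turn": [0,0,0.9]},{"slide": [0,0,0],"turn": [0,0,0.9]},{"slide": [0,0,0],"turn": [0,0,0.9]},{"slide": [0,0,0],"turn": [0,0,0.9]},{"slide": [0,0,0],"turn": [0,0,0.9]},{"slide": [0,0,0],"turn": [0,0,0.9]},{"slide": [0,0,0],"turn": [0,0,0.9]},{"slide": [0,0,0],"turn": [0,0,0]},{"slide": [0,0,0],"turn": [0,0,0]}]}}

```text
clock: 18.65
tool_pos: [589.2, 186.1, 227.9]
orientation: [-0.001, 0.749, 0.662, -0.001]
contact_force: [-0.4, -0.2, -6.1]
width: 0.088
finger_force: 58.4
```

```bash
cat > tgt.py <<'E'
import numpy as np
from scipy.spatial.transform import Rotation as R
from cell import state
yaw,tilt,lens=-.125,.4363,np.array([541.1,-190.6,92]); off=np.array([.4,0,18.2]) # disc underside centre in tool
Rc=(R.from_euler("z",yaw)*R.from_euler("y",-tilt)).as_matrix()
def go(dist):
    s=state(); q=s["orientation"]; Rn=R.from_quat(np.r_[q[1:],q[0]]).as_matrix()
    Rt=np.c_[Rc[:,1],np.cross(-Rc[:,2],Rc[:,1]),-Rc[:,2]]
    p=lens+Rc@[0,0,dist]-Rt@off
    print("clock",s["clock"],"pos",s["tool_pos"].round(1),"f",s["contact_force"].round(1),"w",s["width"].round(3),"q",s["q"].round(2))
    print("target TCP",p.round(1),"slide units (tool now)",(Rn.T@(p-s["tool_pos"])/25).round(3),"(tool at target)",(Rt.T@(p-s["tool_pos"])/25).round(3),"turn units",(R.from_matrix(Rn.T@Rt).as_rotvec(degrees=True)/5).round(3))
E
python3 - <<'E'
from tgt import *
go(120); go(150)
E
```

```text
Traceback (most recent call last):
  File "tgt.py", line 10, in go
    print("clock",s["clock"],"pos",s["tool_pos"].round(1),"f",s["contact_force"].round(1),"w",s["width"].round(3),"q",s["q"].round(2))
                                                                                              ^^^^^^^^^^^^^^^^
AttributeError: 'float' object has no attribute 'round'
```

```bash
sed -i 's/s\["width"\].round(3)/s["width"]/' tgt.py
python3 - <<'E'
from tgt import *
go(120); go(150)
E
```

```text
clock 18.65 pos [589.2 186.1 227.9] f [-0.4 -0.2 -6.1] w 0.08777749421836127 q [ 0.22  0.18  1.44 -0.    1.53  0.35]
target TCP [ 483.1 -183.7  217.3] slide units (tool now) [-15.199  -2.405   0.449] (tool at target) [-15.205  -2.327  -0.614] turn units [-5.03e+00  5.00e-03  3.00e-02]
clock 18.65 pos [589.2 186.1 227.9] f [-0.4 -0.2 -6.1] w 0.08777749421836127 q [ 0.22  0.18  1.44 -0.    1.53  0.35]
target TCP [ 470.5 -182.1  244.4] slide units (tool now) [-15.199  -2.915  -0.638] (tool at target) [-15.205  -2.327  -1.814] turn units [-5.03e+00  5.00e-03  3.00e-02]
```

>>> {"api": "servo_tool", "payload": {"targets": [{"slide": [-0.3,-0.06,-0.3],"turn": [0,0,0]},{"slide": [-0.6,-0.12,-0.34],"turn": [0,0,0]},{"slide": [-0.85,-0.162,0],"turn": [0,0,0]},{"slide": [-0.85,-0.162,0],"turn": [0,0,0]},{"slide": [-0.85,-0.162,0],"turn": [0,0,0]},{"slide": [-0.85,-0.162,0],"turn": [0,0,0]},{"slide": [-0.85,-0.162,0],"turn": [0,0,0]},{"slide": [-0.85,-0.162,0],"turn": [0,0,0]},{"slide": [-0.85,-0.162,0],"turn": [0,0,0]},{"slide": [-0.85,-0.162,0],"turn": [0,0,0]},{"slide": [-0.85,-0.162,0],"turn": [0,0,0]},{"slide": [-0.85,-0.162,0],"turn": [0,0,0]},{"slide": [-0.85,-0.162,0],"turn": [0,0,0]},{"slide": [-0.85,-0.162,0],"turn": [0,0,0]},{"slide": [-0.85,-0.162,0],"turn": [0,0,0]},{"slide": [-0.85,-0.162,0],"turn": [0,0,0]},{"slide": [-0.85,-0.162,0],"turn": [0,0,0]},{"slide": [-0.85,-0.162,0],"turn": [0,0,0]},{"slide": [-0.5,-0.1,0],"turn": [0,0,0]},{"slide": [-0.2,-0.03,0],"turn": [0,0,0]}]}}

```text
clock: 20.32
tool_pos: [469.7, -183.8, 246.2]
orientation: [0.0, 0.75, 0.661, -0.0]
contact_force: [-0.3, -1.3, -5.6]
width: 0.089
finger_force: 58.7
```

>>> {"api": "servo_tool", "payload": {"targets": [{"slide": [0,0,0],"turn": [-0.3,0,0]},{"slide": [0,0,0],"turn": [-0.6,0,0]},{"slide": [0,0,0],"turn": [-0.7,0,0]},{"slide": [0,0,0],"turn": [-0.7,0,0]},{"slide": [0,0,0],"turn": [-0.7,0,0]},{"slide": [0,0,0],"turn": [-0.7,0,0]},{"slide": [0,0,0],"turn": [-0.7,0,0.03]},{"slide": [0,0,0],"turn": [-0.4,0,0]},{"slide": [0,0,0],"turn": [-0.23,0,0]},{"slide": [0,0,0],"turn": [0,0,0]},{"slide": [0,0,0],"turn": [0,0,0]},{"slide": [0,0,0],"turn": [0,0,0]}]}}

```text
clock: 21.32
tool_pos: [470.9, -181.7, 246.1]
orientation: [0.163, 0.733, 0.645, 0.144]
contact_force: [-0.3, 0.6, -5.2]
width: 0.086
finger_force: 59.3
```

Run:
```python
from tgt import *
go(120)
from cell import imaging
import cv2,pickle
s=state(); w=imaging.snapshot("wrist"); pickle.dump((s,w),open("s5.pkl","wb"))
cv2.imwrite("pics/w5.png",cv2.resize(w["frame"],(800,600),interpolation=cv2.INTER_CUBIC))
```

```text
clock 21.3167 pos [ 470.9 -181.7  246.1] f [-0.3  0.6 -5.2] w 0.08644613824541006 q [-0.62 -0.58  2.13  0.22  1.21 -0.53]
target TCP [ 483.1 -183.7  217.3] slide units (tool now) [-0.02  -0.042  1.256] (tool at target) [-0.02  -0.04   1.256] turn units [ 0.023  0.002 -0.021]
```

View pics/w5.png

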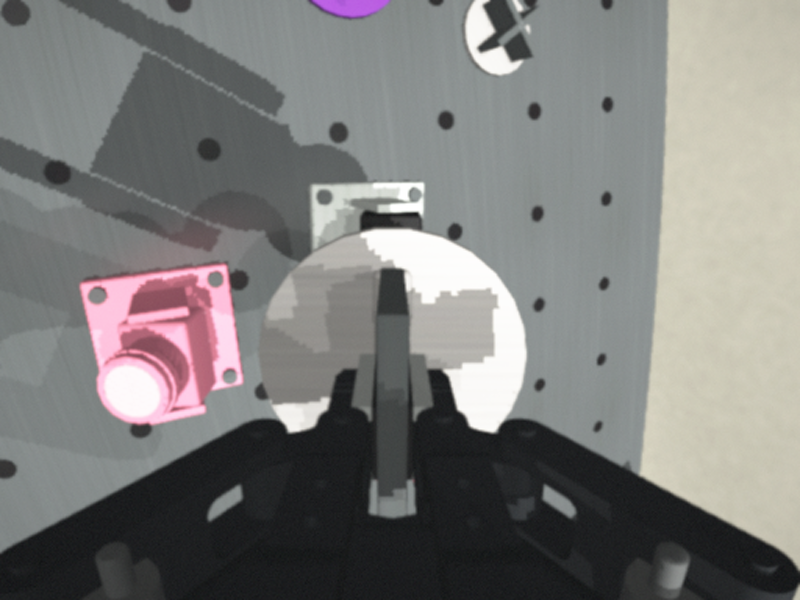

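The picture shows the plate held by its fin: disc edges at x = 259 and 527, top edge at y = 228, and the fin end face from (393,268) to (393,315). The true camera lies beneath it. I'll check the in-hand offset with the hand-eye geometry.

Run:
```python
import pickle
from h import *
from scipy.spatial.transform import Rotation as R
s,w=pickle.load(open("s5.pkl","rb")); q=s["orientation"]; Rt=R.from_quat(np.r_[q[1:],q[0]]).as_matrix()
P=lambda L:[((np.array(p)+.5)/1.5625-.5) for p in L]
o,d=ray(w,P([(259,345),(527,345),(392,228),(381,268),(403,268),(376,315),(409,315)]))
o=Rt.T@(o-s["tool_pos"]); d=d@Rt
for z,i in ((12.2,slice(0,5)),(-37.8,slice(5,7))): print((o+d[i]*((z-o[2])/d[i][:,2])[:,None]).round(1))
```

```text
[[  6.4 -47.4  12.2]
 [  6.5  47.8  12.2]
 [ 47.9  -0.2  12.2]
 [ 34.4  -3.9  12.2]
 [ 34.4   3.5  12.2]]
[[ 34.6  -4.  -37.8]
 [ 34.6   3.8 -37.8]]
```

>>> {"api": "servo_tool", "payload": {"targets": [{"slide": [0,-0.01,0.1],"turn": [0.02,0,-0.02]},{"slide": [0,-0.01,0.2],"turn": [0,0,0]},{"slide": [0,-0.01,0.25],"turn": [0,0,0]},{"slide": [0,-0.01,0.25],"turn": [0,0,0]},{"slide": [0,0,0.25],"turn": [0,0,0]},{"slide": [0,0,0.15],"turn": [0,0,0]},{"slide": [0,0,0.05],"turn": [0,0,0]},{"slide": [0,0,0],"turn": [0,0,0]},{"slide": [0,0,0],"turn": [0,0,0]},{"slide": [0,0,0],"turn": [0,0,0]},{"slide": [0,0,0],"turn": [0,0,0]}]}}

```text
clock: 22.28
tool_pos: [483.1, -183.4, 217.6]
orientation: [0.163, 0.732, 0.645, 0.144]
contact_force: [0.6, 0.8, -5.6]
width: 0.082
finger_force: 59.2
```

```bash
sed -i 's/array(\[.4,0,18.2\])/array([0,0,18.2])/' tgt.py
python3 - <<'E'
from tgt import *
go(120)
print(state()["tool_pos"],abs(state()["dq"]).max())
E
```

```text
clock 22.2833 pos [ 483.1 -183.4  217.6] f [ 0.6  0.8 -5.6] w 0.08210976720049763 q [-0.6  -0.52  2.15  0.22  1.13 -0.53]
target TCP [ 483.2 -183.3  217.3] slide units (tool now) [ 0.002 -0.004  0.011] (tool at target) [ 0.002 -0.004  0.011] turn units [ 0.018  0.005 -0.007]
[ 483.12963353 -183.35411294  217.5534003 ] 0.0015140435316869697
```

```bash
python3 -c "
from cell import bot
print(bot.close_job())"
```

```text
the job is handed in; nothing more can be done
None
```

The job is handed in at about 22 s: the knob is turned 1.5 rad anticlockwise, the jaw is open, and the plate is held by its fin over the inspection camera, by my measurements within 0.3 mm and 0.1° of the wanted pose as I located the lens (camera calibration is good to about 2 mm).

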